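# Rebuild the ring stack on a bench arbor

## Task

Put the three rings back on the upright arbor in order: first the dark slotted collar, slot side down as it lies, fully home so that its slot sits over the cross pin at the foot of the spindle, then the brass bushing, then the blue end ring with its flange down, each fully home and flat on the one below. Guide each ring down rather than letting it drop, do not force anything hard down, and leave the other things on the bench where they are.

Things in the scene. Friction and masses are not known exactly. Their poses are not given: they have to be found in the camera images.
- arbor: bench arbor, fixed: green base plate 105 x 105 x 10 mm, on it a waisted pedestal 34 mm across at its steel top (the seat), 40 mm above the bench. From the seat a steel spindle 16 mm in diameter rises 62 mm; its top 9 mm taper to 7 mm across. It is stiff (0.6 N m to turn it). Origin: centre of the underside, z up along the spindle's axis.
- arbor_seat (a point): centre of the seat, on the spindle's axis, 40 mm above the bench. Just above the seat a round brass cross pin, 7 mm thick and 31 mm long, passes level through the spindle; its top is 7.2 mm above the seat. The pin stands anywhere within 64 degrees either side of the arbor's x axis; its angle is not reported: look, or feel for it.
- collar: dark steel ring, 42 mm outside, 19 mm bore, 22 mm high, 120 to 200 g, slot down. Across its underside an open slot 9 mm deep, 16 mm wide at the mouth, 12 mm at its roof (two red marks on top lie over it). Origin: centre of the underside; x along the slot, z up. Seats, origin at arbor_seat, only with the slot along the pin (either way round, within 10 degrees); else stops 7 mm high, on the pin.
- bushing: plain brass ring 34 mm outside, 19 mm bore, 18 mm high, about 90 g. Origin at the centre of the underside, z up. Home, its origin is 22 mm above arbor_seat.
- end_ring: blue ring, 19 mm bore, 16 mm high, about 60 g: a flange 46 mm across and 5 mm thick at the bottom and a hub 30 mm across above it. Lies hub up. Origin at the centre of the underside, z up. Home, its origin is 40 mm above arbor_seat.
- insulating_tape: roll of black insulating tape, 57 mm across, 19 mm high, lying flat, loose, to be left alone; origin at the centre of its underside
- marker_black: red-capped white marker, 135 mm long, 17 mm thick, lying down, loose, to be left alone; origin at the centre of its underside
- screwdriver_red: red screwdriver, 161 mm long, 31 mm thick, lying down, loose, to be left alone; origin at the centre of its underside
Mind the look-alikes: they are no part of the job. What is meant by the bushing is not pink, and is the smaller of those in its own colour.

How it is judged:
By the outcome, as a careful person would: the job done as asked, in the order asked, and still so for the second after the job is handed in, with the robot touching nothing.
It also fails if it takes over 72 s, if anything falls off the work surface, if the arm or the gripper's body presses on something with over 40 N, if the wrist force passes 120 N, or if a joint passes its speed limit or range.

## Robot

A 6-joint arm with a two-finger parallel gripper is mounted at the origin on a cart in front of the work surface, level with it; the furniture and walls round the work are solid. World frame = base frame: x ahead of the robot, y to its left, z up, the work surface at z = 0. Lengths are in m, angles in degrees, forces in N, time in s.
With the tool pointing down it reaches from about 0.25 to 0.725 m from the base axis. Payload 9.7 kg.
Tool frame: the origin (TCP) lies at the very end of the fingers, on their centre line; the grasp point (between the pads) lies 19 mm behind it; z points along the fingers, y is the line along which they close (so a half turn about z gives the same grasp; the last joint's range is limited). The gripper opens to 85 mm and grips with 20 to 120 N. Pads are 22 mm wide; open, the fingers measure 114 mm over their backs; the gripper's body (76 mm by 85 mm) begins 54 mm behind the grasp point. The pads swing forward as they close: fully open they stand 13 mm farther back than shut.
Start: joints at [-68.583, 4.979, 10.078, 95.1, 0, 90], TCP at [0.201, -0.512, 0.231] pointing down, gripper open.
Joint ranges: [-179.16, 179.16], [-48.56, 103.87], [-65.8, 70.77], [-126.05, 130.52], [-82.76, 87.17], [-180, 180]. Speed limits (degrees/s): [127.2, 127.2, 147.25, 180, 180, 180].

## Interface

Orientations are given as a 3x3 rotation matrix whose columns are the frame's x, y, z axes.
In Python, from station import sense, camera, finish_job gives the robot as it stands.
- The arm moves only by the shell command python3 -m inch 'ROWS'. ROWS is a JSON object of lists of equal length, an entry for each row: "twist": the turn, a rotation vector about the tool's x, y, z in degrees, a list of three; "xyz": the shift along the tool's x, y, z in mm, a list of three; "claw": the gripper command: -1 is shut, 1 is fully open, values between are in proportion. A call has 1 to 10 rows; each row is the pose to reach, as a shift and turn from the pose commanded when the call began, along the tool's axes at that moment; what a row does not reach only later rows make up. A row lasts 1/12 s, in which the tool goes at most 41.7 mm and 7.16 degrees, less where a joint would pass 70% of its speed; a pose out of reach is approached as far as the arm can. A call with a gripper value outside its range is refused whole. The fingers move at their own pace and stop on an object; the grip force is fixed at half the most. Time passes only in rows, so rows that repeat a pose let the fingers close. It gives the time, the measured TCP pose, the force, the opening and the grip force at its end, in the units of the state.
- sense(): the state, without advancing time (a new reading comes with each control period).
- camera(name): name is "side" or "top" or "wrist"; returns a dict with "pixels" (384x512x3 uint8, red, green, blue), "depth" (384x512 float32, m along the optical axis (not along the pixel's ray), 0 where there is no reading), "fov_y" (degrees; the focal length in pixels is half the picture's height over the tangent of half this angle, whatever the lens; pixels are square), "cx", "cy" (the principal point, pixels), "R" (3x3) and "t" (3): a world point X has camera coordinates R X + t. Camera axes: x right, y down, z forward; pixel columns grow to the right and rows downward; lengths in m; the calibration is good to about 2 mm. A picture is of the moment at which its call begins.
- finish_job(): hands the job in; it is judged then, once.
The state is a dict: "time": time; "joints": joint angles; "qd": joint speeds; "tau": joint torques, N m; "eef_pos": TCP position; "ee_rot": TCP orientation; "wrist_force": force on the tool from outside, world axes, zero at the start; "torque": the same for the moment, N m; "width": finger opening in m; "grip_force": force on a finger pad.
Only numpy, scipy, OpenCV 4.12 (cv2) and the standard library are available. Lean on these libraries where they do the work, as an engineer would, in place of code of your own. Each camera call takes 0.05 s, during which the arm holds its last target. There are 200 camera calls.

## Working session

There is one attempt and no reset: what is moved stays moved. The work goes in short steps, Python scripts to look and compute and a shell command to move; the robot and the scene stay as the last step left them, time stands still between calls to the robot, and variables do not carry over. Pictures are saved under pics/ and viewed, at most 10 in all, crops included, and the job is handed in when it is done.

```bash
mkdir -p pics
cat > h.py <<'E'
import numpy as np, cv2
from station import sense, camera
def cloud(c):
    h,w=c["depth"].shape; f=h/2/np.tan(np.radians(c["fov_y"]/2))
    u,v=np.meshgrid(np.arange(w),np.arange(h)); d=c["depth"]
    P=np.stack([(u-c["cx"])/f*d,(v-c["cy"])/f*d,d],-1)
    W=(P-np.array(c["t"]))@np.array(c["R"])
    W[d==0]=np.nan
    return W
def save(c,n,box=None,s=1):
    im=c["pixels"][:,:,::-1]
    if box: im=im[box[1]:box[3],box[0]:box[2]]
    cv2.imwrite("pics/"+n+".png",cv2.resize(im,None,fx=s,fy=s,interpolation=cv2.INTER_CUBIC))
E
python3 - <<'E'
from h import *
import pickle
s=sense(); print({k:np.round(v,3).tolist() for k,v in s.items()})
a=camera("top");b=camera("side");w=camera("wrist")
pickle.dump((a,b,w),open("c.pkl","wb"))
save(a,"top0",None,1.5); save(b,"side0",None,1.5)
for c in(a,b,w): print(c["fov_y"],c["cx"],c["cy"],(-np.array(c["R"]).T@c["t"]).round(3))
E
```

```text
{'time': 0.0, 'joints': [-68.582, 5.009, 10.035, 95.099, -0.002, 89.998], 'qd': [-0.018, 0.066, 0.06, 0.017, -0.048, 0.049], 'tau': [-0.001, -52.038, 46.48, 0.016, -0.0, -0.0], 'eef_pos': [0.201, -0.512, 0.231], 'ee_rot': [[0.931, 0.365, -0.0], [0.365, -0.931, 0.001], [-0.0, -0.001, -1.0]], 'wrist_force': [0.804, 0.389, 0.815], 'torque': [0.009, -0.017, 0.007], 'grip_force': 0.0, 'width': 0.085}
43.869489370689834 265.2409745889428 187.61815667758174 [ 0.409 -0.029  1.256]
44.929191581785474 259.1539642027892 190.5580232485028 [ 0.403 -0.871  0.618]
58.50851519616681 260.24312537016084 191.65606928422716 [ 0.265 -0.488  0.373]
```

View pics/top0.png

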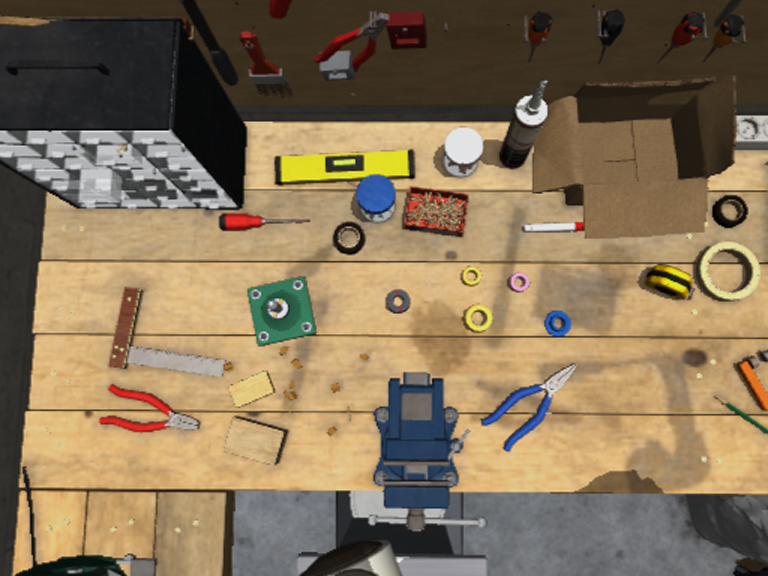

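View pics/side0.png

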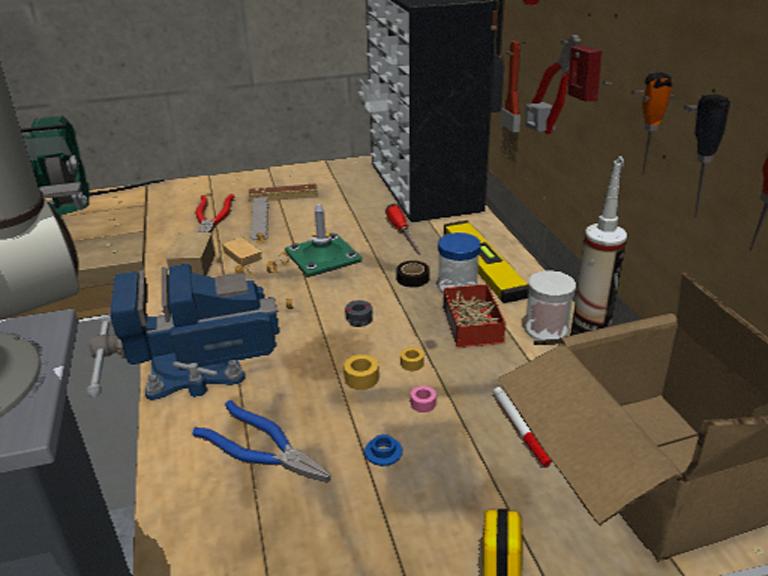

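The top view (1.5x) shows the arbor at (281,310), collar (398,301), small brass bushing (472,276), blue end ring (557,323). The larger brass ring (479,318) and the pink ring (519,282) are decoys. Next I'll measure their positions.

Run:
```python
from h import *
import pickle
a,b,w=pickle.load(open("c.pkl","rb"))
W=cloud(a);V=cloud(b)
def fit(x,y):
    A=np.c_[x,y,np.ones(len(x))]; p=np.linalg.lstsq(A,x*x+y*y,rcond=None)[0]
    return p[0]/2,p[1]/2,np.sqrt(p[2]+p[0]**2/4+p[1]**2/4)
def top(name,u,v,h0,h1,r=22):
    R=W[int(v/1.5)-r:int(v/1.5)+r,int(u/1.5)-r:int(u/1.5)+r].reshape(-1,3)
    z=R[:,2]; m=(z>h0)&(z<h1); P=R[m]
    (cx,cy),rad=cv2.minEnclosingCircle((P[:,:2]*1000).astype(np.float32))
    print(name,len(P),"minenc",round(cx,1),round(cy,1),round(rad,1),"mean",(P.mean(0)*1000).round(1),"z95",np.nanpercentile(P[:,2],95).round(4))
    c=np.array([cx,cy])/1000
    m=(np.abs(V[...,:2]-P.mean(0)[:2]).max(-1)<.04)&(V[...,2]>h0)&(V[...,2]<h1); Q=V[m]
    if len(Q):
        (cx,cy),rad=cv2.minEnclosingCircle((Q[:,:2]*1000).astype(np.float32))
        print("   side",len(Q),round(cx,1),round(cy,1),round(rad,1),"z",np.percentile(Q[:,2],95).round(4))
top("collar",398,301,.017,.027); top("bush",472,276,.014,.023,14); top("big",479,318,.012,.035,14);top("pink",519,282,.012,.03,14)
top("ring hub",557,323,.011,.021); top("ring fl",557,323,.003,.009)
top("spindle",281,310,.06,.12);top("seat",281,310,.034,.055);top("plate",281,310,.007,.014,28)
R=W[180:232,158:215].reshape(-1,3);P=R[(R[:,2]>.007)&(R[:,2]<.014)]
print("plate rect",cv2.minAreaRect((P[:,:2]*1000).astype(np.float32)))
print("bench z",np.nanmedian(W[225:235,250:300,2]),np.nanmedian(V[225:235,300:330,2]))
# red marks on collar
im=a["pixels"].astype(int); sl=np.s_[185:218,248:285]
m=(im[sl][...,0]-im[sl][...,1]>35)&(W[sl][...,2]>.017); Q=W[sl][m]; print("red",len(Q),(Q[:,:2]*1000).round(1).tolist())
save(a,"crop",(150,170,290,240),5)
```

```text
collar 151 minenc 579.7 -9.9 20.9 mean [579.5 -10.3  22.6] z95 0.0259
   side 151 580.1 -10.0 22.1 z 0.0235
bush 82 minenc 625.6 -138.6 16.6 mean [ 625.  -138.9   18.5] z95 0.0218
   side 108 625.9 -139.8 17.5 z 0.0194
big 196 minenc 550.5 -149.1 24.0 mean [ 550.1 -149.    25.6] z95 0.0308
   side 353 549.8 -149.8 25.5 z 0.0267
pink 93 minenc 615.1 -222.2 16.8 mean [ 614.9 -222.    18.6] z95 0.0223
   side 155 614.2 -223.0 17.0 z 0.0194
ring hub 69 minenc 541.0 -289.5 16.7 mean [ 542.7 -288.7   16.2] z95 0.0197
   side 130 543.1 -289.6 15.1 z 0.0172
ring fl 475 minenc 543.4 -284.7 78.1 mean [ 543.9 -288.8    4.8] z95 0.0075
   side 205 542.5 -294.8 27.1 z 0.008
spindle 50 minenc 562.1 194.5 7.7 mean [561.2 193.5  89.5] z95 0.104
   side 95 562.2 191.6 8.9 z 0.1008
seat 91 minenc 562.9 195.8 16.9 mean [561.  192.6  42. ] z95 0.0488
   side 95 563.8 196.5 18.9 z 0.0521
plate 926 minenc 563.7 204.0 79.7 mean [561.7 194.9  10.7] z95 0.0135
   side 241 562.6 194.5 54.8 z 0.0135
plate rect ((567.2542114257812, 199.39846801757812), (139.6461181640625, 123.3019790649414), 6.873541831970215)
bench z 0.0006097690510974526 0.0014967559636550726
red 16 [[598.6, -3.8], [598.0, -6.5], [595.9, -3.9], [595.5, -6.5], [595.7, -9.1], [592.6, -6.6], [592.9, -9.2], [590.7, -6.5], [569.2, -11.9], [566.5, -9.4], [566.7, -11.9], [564.0, -9.4], [563.4, -12.0], [564.0, -14.6], [561.9, -11.9], [561.0, -14.6]]
```

View pics/crop.png

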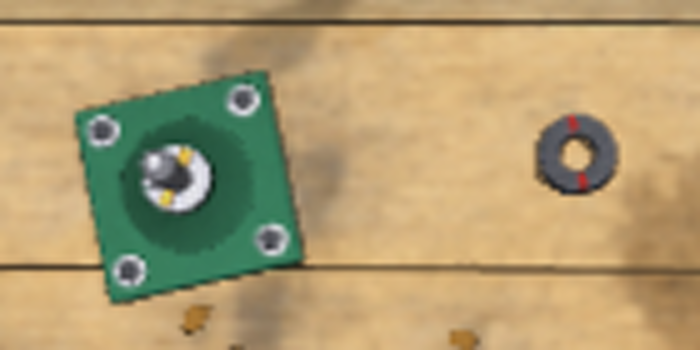

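The crop shows the pin's yellow ends at (185,157) and (166,198), so the pin is at about -25° in world. The collar's red marks put its slot at about 11°. I'll move to where the wrist camera sees both.

```bash
cat > go.py <<'E'
# print remaining delta in tool axes to a target: x y z(mm) yaw(deg of tool x axis, z down)
import sys; from h import *
s=sense(); R=np.array(s["ee_rot"]); p=np.array(s["eef_pos"])*1000
x,y,z,f=map(float,sys.argv[1:5]); yaw=np.degrees(np.arctan2(R[1,0],R[0,0]))
print("pos",p.round(1),"yaw",yaw.round(2),"tilt",np.round(R[:,2],4),"t",s["time"],"w",s["width"],"F",np.round(s["wrist_force"],1),"j",np.round(s["joints"],0))
print("shift",(R.T@(np.array([x,y,z])-p)).round(1),"twist z",round(-((f-yaw+180)%360-180),2))
E
python3 -m inch '{"twist":[[0,0,-7],[0,0,-14],[0,0,-21],[0,0,-28],[0,0,-35],[0,0,-42],[0,0,-49],[0,0,-56],[0,0,-63],[0,0,-70]],"xyz":[[31,-23,0],[62,-46,0],[93,-70,0],[124,-93,0],[156,-116,0],[187,-140,0],[218,-163,0],[250,-186,0],[281,-210,0],[312,-233,0]],"claw":[1,1,1,1,1,1,1,1,1,1]}'; python3 go.py 575 90 231 101
```

```text
time: 0.98
eef_pos: [0.4067, -0.1793, 0.2313]
ee_rot: [[-0.031, 1.0, 0.0], [1.0, 0.031, -0.0], [-0.0, 0.0, -1.0]]
wrist_force: [1.0, -1.2, 0.9]
width: 0.0855
grip_force: 0.0
pos [ 406.7 -179.3  231.3] yaw 91.76 tilt [ 2.e-04 -1.e-04 -1.e+00] t 0.9833 w 0.08550461423361277 F [ 1.  -1.2  0.9] j [-24.  -9.  -4.  96.  -0.  64.]
shift [264.  176.5   0.3] twist z -9.24
```

```bash
python3 -m inch '{"twist":[[0,0,-1],[0,0,-2],[0,0,-3],[0,0,-5],[0,0,-7],[0,0,-8],[0,0,-9],[0,0,-9],[0,0,-9],[0,0,-9]],"xyz":[[33,22,0],[66,44,0],[99,66,0],[132,88,0],[165,110,0],[198,132,0],[231,154,0],[255,170,0],[264,176,0],[264,176,0]],"claw":[1,1,1,1,1,1,1,1,1,1]}'>/dev/null; python3 go.py 580 -10 60 101
python3 - <<'E'
from h import *
w=camera("wrist"); import pickle; pickle.dump(w,open("w1.pkl","wb")); save(w,"w1",None,1.5)
print(np.array(w["R"]).round(3),(-np.array(w["R"]).T@w["t"]).round(4))
E
```

```text
pos [576.2  89.1 230. ] yaw 100.57 tilt [-1.8e-03 -1.0e-04 -1.0e+00] t 1.8167 w 0.0855909393113687 F [ 0.7 -0.3  0.2] j [ 9. 10. 15. 96.  0. 88.]
shift [-98.1 -14.1 170. ] twist z -0.43
[[ 0.983  0.184 -0.001]
 [ 0.177 -0.944  0.277]
 [ 0.05  -0.273 -0.961]] [0.5624 0.1564 0.3722]
```

View pics/w1.png

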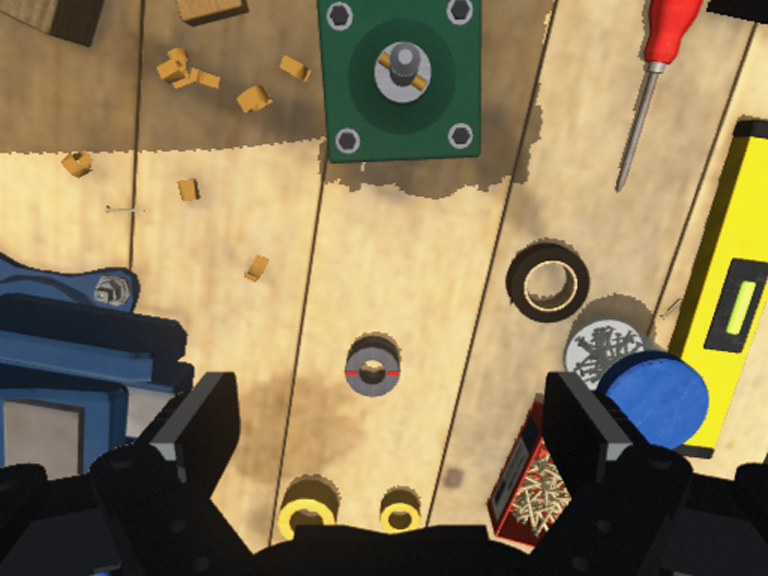

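The wrist view (1.5x) shows the pin ends at (387,60) and (419,84) on the white seat at (403,72), and the collar at (372,371) with its red marks level. I'll measure these against known height planes.

```bash
cat >> h.py <<'E'
def onplane(c,uv,z):
    f=192/np.tan(np.radians(c["fov_y"]/2)); uv=np.atleast_2d(uv).astype(float)
    R=np.array(c["R"]); o=-R.T@np.array(c["t"])
    d=np.c_[(uv[:,0]-c["cx"])/f,(uv[:,1]-c["cy"])/f,np.ones(len(uv))]@R
    return (o+d*((z-o[2])/d[:,2])[:,None])[:,:2]*1000
def ang(P):
    v=np.linalg.eigh(np.cov(P.T))[1][:,1]; return (np.degrees(np.arctan2(v[1],v[0]))+90)%180-90
E
python3 - <<'E'
from h import *
import pickle
w=pickle.load(open("w1.pkl","rb")); im=w["pixels"].astype(int)
hsv=cv2.cvtColor(w["pixels"],cv2.COLOR_RGB2HSV).astype(int); H,S,V=hsv[...,0],hsv[...,1],hsv[...,2]
def pts(m,u0,v0,u1,v1):
    v,u=np.nonzero(m[v0:v1,u0:u1]); return np.c_[u+u0,v+v0]
p=pts((S>110)&(H>12)&(H<32)&(V>90),245,28,292,70); P=onplane(w,p,.046); print("pin",len(p),p.min(0),p.max(0),P.mean(0),ang(P))
p=pts((S<50)&(V>80),245,25,292,72); 
P=onplane(w,cv2.convexHull(p.astype(np.int32))[:,0],.040); print("seat",len(p),cv2.minEnclosingCircle(P.astype(np.float32)))
r=pts((S>130)&((H<8)|(H>172)),225,220,275,270); P=onplane(w,r,.022); print("marks",len(r),P.mean(0),ang(P))
W=cloud(w)
m=(W[...,2]>.018)&(W[...,2]<.028); p=pts(m,215,210,280,275); P=onplane(w,p,.022); print("collar",len(p),P.mean(0),cv2.minEnclosingCircle(P.astype(np.float32)))
m=(W[...,2]>.099)&(W[...,2]<.108); p=pts(m,235,15,300,75); P=onplane(w,p,.102); print("spindle top",len(p),P.mean(0),cv2.minEnclosingCircle(P.astype(np.float32)))
g=pts((H>60)&(H<95)&(S>70),200,0,330,112); P=onplane(w,g,.010); print("plate",cv2.minAreaRect(P.astype(np.float32)))
E
```

```text
pin 108 [253  35] [284  59] [563.09706362 194.97287448] -21.12656936542143
seat 904 ((561.684326171875, 195.82640075683594), 17.230697631835938)
marks 48 [578.83112295  -9.90848915] 10.766675641521772
collar 809 [578.92983398  -8.44701471] ((579.2587890625, -8.363365173339844), 21.274524688720703)
spindle top 135 [561.87403091 195.3386273 ] ((561.8866577148438, 195.23629760742188), 4.8378825187683105)
plate ((561.899658203125, 193.77000427246094), (102.3245620727539, 99.69004821777344), 13.112300872802734)
```

```bash
python3 go.py 579.3 -9.5 4 100.8; python3 -m inch '{"twist":[[0,0,0],[0,0,0],[0,0,0],[0,0,0],[0,0,0],[0,0,0],[0,0,0],[0,0,0],[0,0,0],[0,0,0]],"xyz":[[-28,-4,25],[-56,-8,50],[-84,-12,80],[-97,-15,110],[-97,-15,140],[-97,-15,165],[-97,-15,180],[-97,-15,190],[-97,-15,190],[-97,-15,190]],"claw":[0.5,0.5,0.5,0.5,0.5,0.5,0.5,0.5,0.5,0.5]}'; python3 go.py 579.3 -9.5 4 100.8
```

```text
pos [575.6  87.6 230.5] yaw 100.51 tilt [-1.6e-03 -5.0e-04 -1.0e+00] t 1.8667 w 0.08537555887242924 F [ 0.7 -1.  -0.6] j [ 9. 10. 15. 96. -0. 88.]
shift [-96.1 -13.7 226.5] twist z -0.29
time: 2.7
eef_pos: [0.5782, -0.0117, 0.042]
ee_rot: [[-0.18, 0.984, 0.0], [0.984, 0.18, -0.0], [-0.0, 0.0, -1.0]]
wrist_force: [0.3, -0.4, 0.4]
width: 0.0637
grip_force: 0.0
pos [578.2 -11.7  42. ] yaw 100.37 tilt [ 4.e-04 -1.e-04 -1.e+00] t 2.7 w 0.06371048009865775 F [ 0.3 -0.4  0.4] j [-1.  9. -6. 75. -0. 78.]
shift [ 2.   1.5 38. ] twist z -0.43
```

```bash
python3 -m inch '{"twist":[[0,0,0],[0,0,-0.4],[0,0,-0.4],[0,0,-0.4],[0,0,-0.4],[0,0,-0.4],[0,0,-0.4],[0,0,-0.4],[0,0,-0.4],[0,0,-0.4]],"xyz":[[2,1.5,12],[2,1.5,24],[2,1.5,33],[2,1.5,38],[2,1.5,38],[2,1.5,38],[2,1.5,38],[2,1.5,38],[2,1.5,38],[2,1.5,38]],"claw":[0.5,0.5,0.5,0.5,0.5,-1,-1,-1,-1,-1]}'; python3 go.py 579.3 -9.5 4 100.8
```

```text
time: 3.53
eef_pos: [0.58, -0.0088, 0.0041]
ee_rot: [[-0.188, 0.982, 0.001], [0.982, 0.188, -0.0], [-0.0, 0.001, -1.0]]
wrist_force: [-0.3, 0.0, 3.3]
width: 0.0396
grip_force: 60.8
pos [580.   -8.8   4.1] yaw 100.82 tilt [ 0.0013 -0.     -1.    ] t 3.5333 w 0.039574534095076705 F [-0.3  0.   3.3] j [-1. 11. -9. 70. -0. 78.]
shift [-0.6 -0.8  0.1] twist z 0.02
```

```bash
python3 -m inch '{"twist":[[0,0,0],[0,0,0],[0,0,0],[0,0,0],[0,0,5],[0,0,11],[0,0,17],[0,0,23],[0,0,29],[0,0,33]],"xyz":[[0,0,-10],[0,0,-35],[0,0,-65],[0,0,-95],[15,0,-120],[45,0,-131],[75,0,-131],[105,0,-131],[130,0,-131],[140,0,-131]],"claw":[-1,-1,-1,-1,-1,-1,-1,-1,-1,-1]}'; python3 go.py 562 195.3 135 67.5
python3 - <<'E'
from h import *
w=camera("wrist"); import pickle; pickle.dump(w,open("w2.pkl","wb")); save(w,"w2",None,1.5)
E
```

```text
time: 4.37
eef_pos: [0.5524, 0.1314, 0.1349]
ee_rot: [[0.381, 0.925, 0.0], [0.925, -0.381, 0.001], [0.001, -0.0, -1.0]]
wrist_force: [1.1, -0.2, -1.4]
width: 0.0398
grip_force: 60.7
pos [552.4 131.4 134.9] yaw 67.61 tilt [ 0.e+00  7.e-04 -1.e+00] t 4.3667 w 0.03976791183051834 F [ 1.1 -0.2 -1.4] j [ 13.   7.   1.  85.   0. 126.]
shift [ 62.7 -15.5  -0. ] twist z 0.11
```

View pics/w2.png

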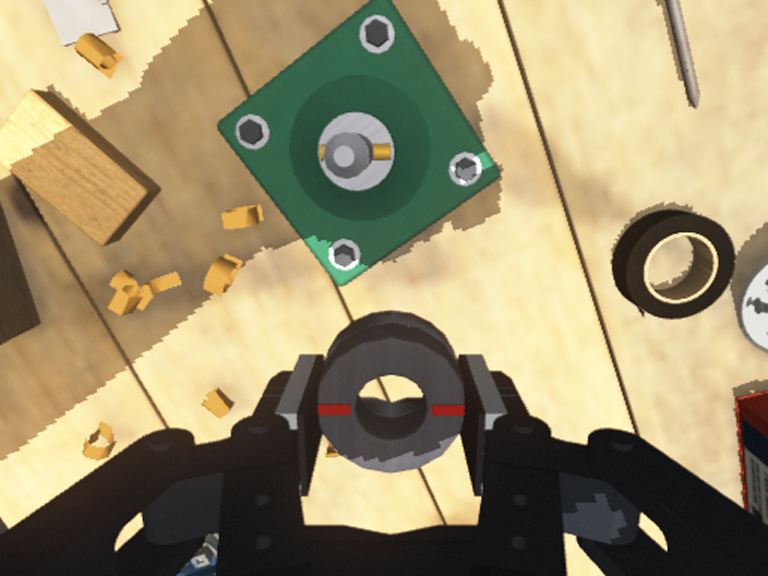

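The collar is held level with its marks at (334,409) and (448,409). The pin is level too, at (322..390,152). I'll measure the collar's offset in the hand and refine the pin angle.

```bash
python3 - <<'E'
from h import *
import pickle
w=pickle.load(open("w2.pkl","rb"))
hsv=cv2.cvtColor(w["pixels"],cv2.COLOR_RGB2HSV).astype(int); H,S,V=hsv[...,0],hsv[...,1],hsv[...,2]
def pts(m,u0,v0,u1,v1):
    v,u=np.nonzero(m[v0:v1,u0:u1]); return np.c_[u+u0,v+v0]
p=pts((S>110)&(H>12)&(H<32)&(V>60),208,80,266,122); print(len(p),p.min(0),p.max(0))
P=onplane(w,p,.046); print("pin",P.mean(0),ang(P))
W=cloud(w)
m=(W[...,2]>.099)&(W[...,2]<.108); p=pts(m,205,75,270,130); P=onplane(w,p,.102); print("spindle top",len(p),cv2.minEnclosingCircle(P.astype(np.float32)))
r=pts((S>130)&((H<8)|(H>172)),205,262,315,284)
z=np.nanmedian(W[r[:,1],r[:,0],2]);print("mark z",z)
P=onplane(w,r,.153); l=P[r[:,0]<260];q=P[r[:,0]>260]; print("marks",l.mean(0),q.mean(0),(l.mean(0)+q.mean(0))/2,ang(P))
m=(np.abs(W[...,2]-z)<.003); p=pts(m,208,200,315,318);p=p[(V[p[:,1],p[:,0]]>25)]
print(len(p),cv2.minEnclosingCircle(onplane(w,p,.153).astype(np.float32)))
E
python3 go.py 562 195.3 135 67.5
```

```text
143 [213  96] [259 106]
pin [568.2024649  193.31054231] -22.245672167345305
spindle top 271 ((562.57958984375, 195.482666015625), 5.296331882476807)
mark z 0.1526726188551489
marks [537.23096679 135.89503644] [565.83362538 123.93277105] [551.53229609 129.91390374] -22.711632252165288
6037 ((551.9982299804688, 129.87850952148438), 24.052000045776367)
pos [552.4 131.8 134.8] yaw 67.45 tilt [-2.e-04  8.e-04 -1.e+00] t 4.4167 w 0.03963136861886113 F [-1.4  0.4 -0.5] j [ 13.   7.   1.  85.   0. 126.]
shift [ 62.3 -15.4  -0.1] twist z -0.05
```

```bash
python3 -m inch '{"twist":[[0,0,0],[0,0,0],[0,0,0],[0,0,0],[0,0,0],[0,0,0],[0,0,0],[0,0,0],[0,0,0],[0,0,0]],"xyz":[[25,-6,0],[50,-12,0],[62,-15,0],[64.7,-15,0],[64.7,-15,0],[64.7,-15,12],[64.7,-15,22],[64.7,-15,30],[64.7,-15,36],[64.7,-15,40]],"claw":[-1,-1,-1,-1,-1,-1,-1,-1,-1,-1]}'; python3 go.py 562 195.3 44 67.5
```

```text
time: 5.25
eef_pos: [0.5641, 0.1949, 0.0944]
ee_rot: [[0.378, 0.926, 0.001], [0.926, -0.378, 0.003], [0.003, 0.0, -1.0]]
wrist_force: [2.7, 8.5, 2.7]
width: 0.0397
grip_force: 61.8
pos [564.1 194.9  94.4] yaw 67.81 tilt [ 0.0012  0.0029 -1.    ] t 5.25 w 0.039737665571121454 F [2.7 8.5 2.7] j [ 19.  11.   1.  80.   0. 131.]
shift [-0.6 -2.1 50.4] twist z 0.31
```

```bash
python3 -m inch '{"twist":[[0,0,0],[0,0,0]],"xyz":[[0,0,0],[0,0,0]],"claw":[-1,-1]}'
```

```text
time: 5.42
eef_pos: [0.5639, 0.1954, 0.0934]
ee_rot: [[0.377, 0.926, 0.0], [0.926, -0.377, 0.003], [0.003, -0.001, -1.0]]
wrist_force: [2.6, 9.2, -4.7]
width: 0.0391
grip_force: 61.1
```

```bash
python3 -m inch '{"twist":[[0,0,0],[0,0,0],[0,0,0]],"xyz":[[1.2,0,0],[1.2,0,0],[1.2,0,0]],"claw":[-1,-1,-1]}'
```

```text
time: 5.67
eef_pos: [0.564, 0.1957, 0.0935]
ee_rot: [[0.377, 0.926, -0.001], [0.926, -0.377, 0.001], [0.001, -0.001, -1.0]]
wrist_force: [1.1, 5.3, -4.8]
width: 0.0395
grip_force: 61.2
```

```bash
python3 -m inch '{"twist":[[0,0,0],[0,0,0],[0,0,0],[0,0,0],[0,0,0],[0,0,0]],"xyz":[[1.6,0,0],[1.6,0,0],[1.6,0,5],[1.6,0,10],[1.6,0,15],[1.6,0,15]],"claw":[-1,-1,-1,-1,-1,-1]}'
```

```text
time: 6.17
eef_pos: [0.5642, 0.1966, 0.0776]
ee_rot: [[0.378, 0.926, -0.002], [0.926, -0.378, -0.001], [-0.001, -0.001, -1.0]]
wrist_force: [-1.1, 0.9, -2.5]
width: 0.0397
grip_force: 61.4
```

Centred now. I'll keep going down to just above the pin.

```bash
python3 -m inch '{"twist":[[0,0,0],[0,0,0],[0,0,0],[0,0,0],[0,0,0],[0,0,0],[0,0,0],[0,0,0]],"xyz":[[0.2,0,5],[0.2,0,10],[0.2,0,15],[0.2,0,20],[0.2,0,24],[0.2,0,26],[0.2,0,26],[0.2,0,26]],"claw":[-1,-1,-1,-1,-1,-1,-1,-1]}'
```

```text
time: 6.83
eef_pos: [0.5644, 0.1968, 0.0525]
ee_rot: [[0.378, 0.926, -0.001], [0.926, -0.378, -0.001], [-0.001, -0.001, -1.0]]
wrist_force: [-4.8, -2.1, -4.1]
width: 0.0396
grip_force: 61.2
```

```bash
python3 -m inch '{"twist":[[0,0,0],[0,0,0],[0,0,0],[0,0,0],[0,0,0],[0,0,0]],"xyz":[[-0.5,-0.9,0],[-0.5,-0.9,2],[-0.5,-0.9,4],[-0.5,-0.9,6],[-0.5,-0.9,7],[-0.5,-0.9,7]],"claw":[-1,-1,-1,-1,-1,-1]}'
```

```text
time: 7.33
eef_pos: [0.5641, 0.197, 0.0461]
ee_rot: [[0.378, 0.926, 0.0], [0.926, -0.378, 0.0], [0.0, 0.0, -1.0]]
wrist_force: [-0.6, 0.2, -1.5]
width: 0.0391
grip_force: 61.5
```

```bash
python3 -m inch '{"twist":[[0,0,0],[0,0,0],[0,0,0],[0,0,0]],"xyz":[[0,0,1],[0,0,1.8],[0,0,2.3],[0,0,2.3]],"claw":[-1,-1,-1,-1]}'
```

```text
time: 7.67
eef_pos: [0.5641, 0.197, 0.0441]
ee_rot: [[0.378, 0.926, 0.0], [0.926, -0.378, 0.0], [0.0, 0.0, -1.0]]
wrist_force: [0.4, -0.4, -0.0]
width: 0.0396
grip_force: 61.6
```

```bash
python3 -m inch '{"twist":[[0,0,0],[0,0,0],[0,0,0],[0,0,0]],"xyz":[[0,0,0.7],[0,0,1.2],[0,0,1.2],[0,0,1.2]],"claw":[-1,-1,-1,-1]}'
```

```text
time: 8.0
eef_pos: [0.5641, 0.1971, 0.044]
ee_rot: [[0.378, 0.926, 0.001], [0.926, -0.378, 0.0], [0.001, 0.001, -1.0]]
wrist_force: [-3.7, -0.7, 7.8]
width: 0.0393
grip_force: 62.4
```

```bash
python3 -m inch '{"twist":[[0,0,0],[0,0,0],[0,0,0],[0,0,0],[0,0,0],[0,0,0],[0,0,0],[0,0,0],[0,0,0],[0,0,0]],"xyz":[[0,0,-0.6],[0,0,-0.6],[0,0,-0.6],[0,0,-6],[0,0,-20],[0,0,-40],[0,0,-60],[0,0,-78],[0,0,-80],[0,0,-80]],"claw":[0.25,0.25,0.25,0.25,0.25,0.25,0.25,0.25,0.25,0.25]}'; python3 go.py 625.7 -139 120 90
python3 - <<'E'
from h import *
import pickle
w=camera("wrist"); a=camera("side"); pickle.dump((w,a),open("w3.pkl","wb"))
W=cloud(w);V=cloud(a)
for n,C in(("wrist",W),("side",V)):
    d=np.hypot(C[...,0]-.5625,C[...,1]-.1955); m=(d>.0115)&(d<.018)&(C[...,2]>.03)&(C[...,2]<.08); z=C[m][:,2]; print(n,len(z),np.percentile(z,[10,50,90]).round(4) if len(z) else 0)
save(w,"w3",(150,60,450,300),2.5)
E
```

```text
time: 8.83
eef_pos: [0.5646, 0.1972, 0.1241]
ee_rot: [[0.378, 0.926, 0.002], [0.926, -0.378, 0.001], [0.002, 0.002, -1.0]]
wrist_force: [0.4, 0.3, -0.9]
width: 0.0534
grip_force: 0.0
pos [564.6 197.2 124.1] yaw 67.82 tilt [ 2.3e-03  8.0e-04 -1.0e+00] t 8.8333 w 0.05339354938469451 F [ 0.4  0.3 -0.9] j [ 19.  11.   4.  84.   0. 131.]
shift [-288.3  183.5    3.9] twist z -22.18
wrist 1135 [0.0607 0.0615 0.0623]
side 94 [0.0327 0.0541 0.0623]
```

View pics/w3.png

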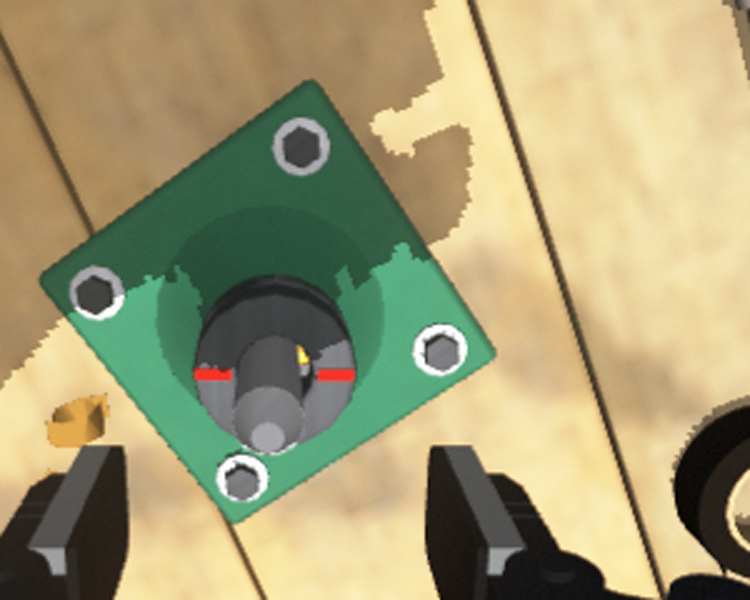

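The collar is home: its top reads 61.5 mm against 62 nominal, with the red marks at (212,375) and (336,375) over the pin. Next is the bushing.

```bash
python3 -m inch '{"twist":[[0,0,-2],[0,0,-5],[0,0,-8],[0,0,-11],[0,0,-14],[0,0,-17],[0,0,-20],[0,0,-22.2],[0,0,-22.2],[0,0,-22.2]],"xyz":[[-20,13,0],[-54,34,0],[-88,56,0],[-122,77,0],[-156,99,0],[-190,121,0],[-224,143,0],[-257,164,0],[-280,178,0],[-288,183.5,4]],"claw":[0.3,0.3,0.3,0.3,0.3,0.3,0.3,0.3,0.3,0.3]}' >/dev/null
python3 -m inch '{"twist":[[0,0,0],[0,0,0]],"xyz":[[0,0,0],[0,0,0]],"claw":[0.3,0.3]}'
cat > loc.py <<'E'
import sys; from h import *
x,y,h,r,z=map(float,sys.argv[1:6]); w=camera("wrist"); W=cloud(w)
d=np.hypot(W[...,0]*1000-x,W[...,1]*1000-y); m=(d<r+8)&(np.abs(W[...,2]*1000-h)<3)
v,u=np.nonzero(m); P=onplane(w,np.c_[u,v],h/1000); print(len(P),cv2.minEnclosingCircle(P.astype(np.float32)),P.mean(0))
hu=cv2.convexHull(P.astype(np.float32)); print("ellipse",cv2.fitEllipse(hu))
E
python3 loc.py 625.7 -139 18 17 0; python3 go.py 625.7 -139 60 90
```

```text
time: 9.93
eef_pos: [0.6244, -0.1386, 0.1172]
ee_rot: [[0.001, 1.0, -0.002], [1.0, -0.001, 0.001], [0.001, -0.002, -1.0]]
wrist_force: [-0.5, 0.8, 1.1]
width: 0.0556
grip_force: 0.0
1063 ((624.8895874023438, -138.0316162109375), 16.824369430541992) [ 624.71622419 -137.87037495]
ellipse ((624.8673706054688, -138.0965576171875), (33.044315338134766, 33.29401779174805), 153.8201141357422)
pos [ 624.6 -137.9  117.8] yaw 90.03 tilt [-1.7e-03  8.0e-04 -1.0e+00] t 9.9833 w 0.055735689426806706 F [ 0.4  0.7 -0.7] j [-12.  17.  11.  84.   0.  78.]
shift [-1.2  1.2 57.8] twist z 0.03
```

```bash
python3 -m inch '{"twist":[[0,0,0],[0,0,0],[0,0,0],[0,0,0],[0,0,0],[0,0,0],[0,0,0],[0,0,0],[0,0,0],[0,0,0]],"xyz":[[-0.4,0.4,15],[-0.4,0.4,45],[-0.4,0.4,75],[-0.4,0.4,95],[-0.4,0.4,107],[-0.4,0.4,112.7],[-0.4,0.4,112.7],[-0.4,0.4,112.7],[-0.4,0.4,112.7],[-0.4,0.4,112.7]],"claw":[0.3,0.3,0.3,0.3,0.3,0.3,0.3,0.3,-1,-1]}' ; python3 -m inch '{"twist":[[0,0,0],[0,0,0],[0,0,0],[0,0,0]],"xyz":[[0,0,0],[0,0,0],[0,0,0],[0,0,0]],"claw":[-1,-1,-1,-1]}'; python3 go.py 562.3 195.3 130 90
```

```text
time: 10.82
eef_pos: [0.6264, -0.1395, 0.0078]
ee_rot: [[-0.0, 1.0, 0.002], [1.0, 0.0, -0.001], [-0.001, 0.002, -1.0]]
wrist_force: [0.6, 1.0, 21.0]
width: 0.0327
grip_force: 26.9
time: 11.15
eef_pos: [0.6265, -0.1395, 0.0082]
ee_rot: [[-0.0, 1.0, 0.003], [1.0, 0.0, -0.0], [-0.0, 0.003, -1.0]]
wrist_force: [-0.5, 0.6, 6.1]
width: 0.0311
grip_force: 59.0
pos [ 626.5 -139.5    8.2] yaw 90.01 tilt [ 3.e-03 -3.e-04 -1.e+00] t 11.15 w 0.031103510390796205 F [-0.5  0.6  6.1] j [-13.  19.   1.  72.   0.  77.]
shift [ 334.8  -63.8 -122.1] twist z 0.01
```

```bash
python3 -m inch '{"twist":[[0,0,0],[0,0,0],[0,0,0],[0,0,0],[0,0,0],[0,0,0],[0,0,0],[0,0,0],[0,0,0],[0,0,0]],"xyz":[[0,0,-10],[0,0,-35],[0,0,-65],[5,-1,-95],[30,-6,-118],[65,-12,-122],[105,-20,-122],[145,-28,-122],[185,-35,-122],[220,-42,-122]],"claw":[-1,-1,-1,-1,-1,-1,-1,-1,-1,-1]}' ; python3 -m inch '{"twist":[[0,0,0],[0,0,0],[0,0,0],[0,0,0]],"xyz":[[28,-5,0],[40,-8,0],[45,-9,0],[45,-9,0]],"claw":[-1,-1,-1,-1]}'>/dev/null; python3 go.py 562.3 195.3 130 90
cat > hand.py <<'E'
# ring in hand: camera centre of its top and of the spindle tip; args: approx top height range
import sys,pickle; from h import *
w=camera("wrist"); s=sense(); W=cloud(w); p=np.array(s["eef_pos"])*1000; R=np.array(s["ee_rot"])
d=np.hypot(W[...,0]*1000-p[0],W[...,1]*1000-p[1]); m=(d<float(sys.argv[1])+4)
z=W[...,2]*1000-p[2]; hsv=cv2.cvtColor(w["pixels"],cv2.COLOR_RGB2HSV); m&=(hsv[...,1]>90)
lo,hi=int(sys.argv[3]),int(sys.argv[4]); m&=(hsv[...,0]>=lo)&(hsv[...,0]<=hi)&(z>0)&(z<30)
h=np.percentile(z[m],80); m&=np.abs(z-h)<2.5
v,u=np.nonzero(m); P=onplane(w,np.c_[u,v],(p[2]+h)/1000).astype(np.float32); c=np.array(cv2.minEnclosingCircle(P)[0])
print("n",len(P),"top above TCP",h.round(1),"circle",cv2.minEnclosingCircle(P),"offset tool",(R[:2,:2].T@(c-p[:2])).round(1))
d=np.hypot(W[...,0]*1000-562.3,W[...,1]*1000-195.3); m=(d<12)&(np.abs(W[...,2]-.102)<.003)
v,u=np.nonzero(m); P=onplane(w,np.c_[u,v],.102).astype(np.float32)
if len(P): q=np.array(cv2.minEnclosingCircle(P)[0]); print("tip",len(P),cv2.minEnclosingCircle(P),"shift needed tool xy",(R[:2,:2].T@(q-c)).round(1))
save(w,sys.argv[5],None,1.5)
E
python3 hand.py 17 0 15 35 w4
```

```text
time: 11.98
eef_pos: [0.5829, 0.0826, 0.1295]
ee_rot: [[-0.0, 1.0, 0.001], [1.0, 0.0, 0.0], [0.0, 0.001, -1.0]]
wrist_force: [-0.0, 0.2, -0.0]
width: 0.0308
grip_force: 59.6
pos [574.5 126.  128.8] yaw 90.08 tilt [ 7.e-04 -1.e-04 -1.e+00] t 12.3167 w 0.03085399015887983 F [ 0.4 -0.2  0.1] j [ 12.   9.   4.  84.  -0. 102.]
shift [ 69.3 -12.   -1.3] twist z 0.08
n 2949 top above TCP 9.7 circle ((573.53076171875, 124.71414947509766), 19.5662784576416) offset tool [-0.3 -1.1]
tip 308 ((561.9688110351562, 195.96316528320312), 5.072728633880615) shift needed tool xy [ 71.3 -11.5]
```

View pics/w4.png

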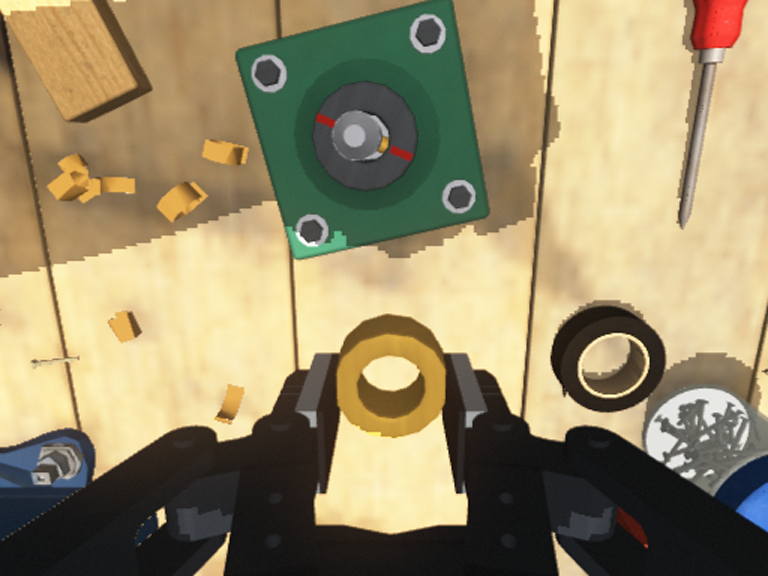

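The bushing is held level, with its top face centred near (391,384). The spindle tip is at (355,136), and the collar still has its marks over the pin. I'll compute the shift from these pixels.

Run:
```python
from h import *
w=camera("wrist"); s=sense();R=np.array(s["ee_rot"])[:2,:2]
c=onplane(w,[[391/1.5,384/1.5]],.1385)[0]; e=onplane(w,[[391/1.5,436/1.5],[337/1.5,384/1.5],[444/1.5,384/1.5]],.1385); t=onplane(w,[[355/1.5,136/1.5]],.102)[0]
print(c,e,t,"offset",R.T@(c-np.array(s["eef_pos"])[:2]*1000),"shift",R.T@(t-c))
```

```text
[573.78199989 127.00155624] [[573.8083682  110.29548107]
 [558.50673721 126.99019797]
 [588.77774023 127.01270667]] [562.4266016  194.48445251] offset [ 2.47964747 -0.96403434] shift [ 67.47734525 -11.38830275]
```

```bash
python3 -m inch '{"twist":[[0,0,0],[0,0,0],[0,0,0],[0,0,0],[0,0,0],[0,0,0],[0,0,0],[0,0,0],[0,0,0],[0,0,0]],"xyz":[[25,-4,0],[50,-8,0],[66,-11,0],[69.2,-11,0],[69.2,-11,8],[69.2,-11,14],[69.2,-11,19],[69.2,-11,24],[69.2,-11,28],[69.2,-11,28]],"claw":[-1,-1,-1,-1,-1,-1,-1,-1,-1,-1]}' ; python3 -m inch '{"twist":[[0,0,0]],"xyz":[[0,0,0]],"claw":[-1]}'
```

```text
time: 13.25
eef_pos: [0.563, 0.194, 0.0989]
ee_rot: [[0.0, 1.0, -0.001], [1.0, -0.0, -0.001], [-0.001, -0.001, -1.0]]
wrist_force: [-0.4, 0.2, -0.9]
width: 0.0311
grip_force: 59.7
time: 13.33
eef_pos: [0.5633, 0.1944, 0.0999]
ee_rot: [[0.0, 1.0, -0.0], [1.0, -0.0, -0.0], [-0.0, -0.0, -1.0]]
wrist_force: [0.7, -0.3, 0.3]
width: 0.0308
grip_force: 59.6
```

```bash
python3 -m inch '{"twist":[[0,0,0],[0,0,0],[0,0,0],[0,0,0],[0,0,0],[0,0,0],[0,0,0]],"xyz":[[0,0,4],[0,0,9],[0,0,14],[0,0,19],[0,0,23],[0,0,25],[0,0,25]],"claw":[-1,-1,-1,-1,-1,-1,-1]}'
```

```text
time: 13.92
eef_pos: [0.5631, 0.1947, 0.0743]
ee_rot: [[-0.0, 1.0, -0.001], [1.0, 0.0, -0.0], [-0.0, -0.001, -1.0]]
wrist_force: [-0.6, -0.9, -0.6]
width: 0.0308
grip_force: 59.6
```

```bash
python3 -m inch '{"twist":[[0,0,0],[0,0,0],[0,0,0],[0,0,0],[0,0,0],[0,0,0]],"xyz":[[0,0,1],[0,0,2],[0,0,3],[0,0,4],[0,0,4.6],[0,0,4.6]],"claw":[-1,-1,-1,-1,-1,-1]}'
```

```text
time: 14.42
eef_pos: [0.5633, 0.1948, 0.0704]
ee_rot: [[-0.0, 1.0, -0.0], [1.0, 0.0, -0.0], [-0.0, -0.0, -1.0]]
wrist_force: [0.8, -0.5, -0.8]
width: 0.031
grip_force: 59.6
```

```bash
python3 -m inch '{"twist":[[0,0,0],[0,0,0],[0,0,0],[0,0,0]],"xyz":[[0,0,0.7],[0,0,1.2],[0,0,1.2],[0,0,1.2]],"claw":[-1,-1,-1,-1]}'
```

```text
time: 14.75
eef_pos: [0.5635, 0.1948, 0.0702]
ee_rot: [[-0.0, 1.0, 0.001], [1.0, 0.0, 0.0], [0.0, 0.001, -1.0]]
wrist_force: [-1.9, -0.1, 4.8]
width: 0.0307
grip_force: 60.2
```

```bash
python3 -m inch '{"twist":[[0,0,0],[0,0,0],[0,0,0],[0,0,0],[0,0,0],[0,0,0],[0,0,0],[0,0,0],[0,0,0],[0,0,0]],"xyz":[[0,0,-0.8],[0,0,-0.8],[0,0,-0.8],[0,0,-5],[0,0,-15],[0,0,-30],[0,0,-45],[0,0,-55],[0,0,-55],[0,0,-55]],"claw":[0.3,0.3,0.3,0.3,0.3,0.3,0.3,0.3,0.3,0.3]}'
python3 - <<'E'
from h import *
w=camera("wrist"); W=cloud(w); d=np.hypot(W[...,0]-.5625,W[...,1]-.1955)
for r0,r1,a,b in((.011,.0145,.055,.1),(.0185,.02,.055,.1)):
    z=W[(d>r0)&(d<r1)&(W[...,2]>a)&(W[...,2]<b)][:,2]; print(len(z),np.percentile(z,[10,50,90]).round(4))
E
python3 go.py 542.8 -289.3 120 90
```

```text
time: 15.58
eef_pos: [0.5638, 0.1949, 0.1249]
ee_rot: [[-0.0, 1.0, 0.001], [1.0, 0.0, 0.0], [0.0, 0.001, -1.0]]
wrist_force: [-0.1, 0.5, -0.8]
width: 0.0556
grip_force: 0.0
699 [0.0787 0.0795 0.0803]
273 [0.0602 0.0611 0.062 ]
pos [563.4 194.8 124. ] yaw 90.02 tilt [-1.e-04 -0.e+00 -1.e+00] t 15.6333 w 0.055522435694059194 F [0.2 0.2 0.1] j [ 19.  10.   4.  84.   0. 109.]
shift [-484.1  -20.7    4. ] twist z 0.02
```

The bushing is home (top at 79.5 mm, 80 nominal). Now the end ring.

```bash
python3 -m inch '{"twist":[[0,0,0],[0,0,0],[0,0,0],[0,0,0],[0,0,0],[0,0,0],[0,0,0],[0,0,0],[0,0,0],[0,0,0]],"xyz":[[-25,-1,0],[-65,-3,0],[-105,-5,0],[-145,-7,0],[-185,-8,0],[-225,-10,0],[-265,-12,0],[-305,-13,0],[-345,-15,0],[-385,-17,0]],"claw":[0.3,0.3,0.3,0.3,0.3,0.3,0.3,0.3,0.3,0.3]}' >/dev/null
python3 -m inch '{"twist":[[0,0,0],[0,0,0],[0,0,0],[0,0,0],[0,0,0],[0,0,0]],"xyz":[[-40,-1,0],[-75,-3,0],[-95,-4,0],[-99,-4,0],[-99,-4,0],[-99,-4,0]],"claw":[0.3,0.3,0.3,0.3,0.3,0.3]}'
python3 loc.py 542.8 -289.3 16 15 0; python3 loc.py 542.8 -289.3 5 23 0; python3 go.py 542.8 -289.3 60 90
```

```text
time: 16.97
eef_pos: [0.5422, -0.2885, 0.1234]
ee_rot: [[-0.0, 1.0, -0.001], [1.0, 0.0, 0.001], [0.001, -0.001, -1.0]]
wrist_force: [0.1, 0.3, -0.1]
width: 0.0555
grip_force: 0.0
685 ((542.53466796875, -289.2045593261719), 14.756300926208496) [ 542.44752952 -289.08647098]
ellipse ((542.4521484375, -289.1962585449219), (28.865354537963867, 29.218307495117188), 34.09377670288086)
1348 ((542.4740600585938, -289.1749267578125), 22.700138092041016) [ 542.39283555 -286.8061596 ]
ellipse ((542.4237060546875, -289.2655334472656), (44.800758361816406, 45.05171203613281), 43.108699798583984)
pos [ 542.6 -287.9  124. ] yaw 90.09 tilt [-4.e-04  5.e-04 -1.e+00] t 17.0667 w 0.055542176454951575 F [-0.3 -0.5  0.1] j [-28.  13.   7.  84.   0.  62.]
shift [-1.5  0.2 64. ] twist z 0.09
```

```bash
python3 -m inch '{"twist":[[0,0,0],[0,0,0],[0,0,0],[0,0,0],[0,0,0],[0,0,0],[0,0,0],[0,0,0],[0,0,0],[0,0,0]],"xyz":[[-1,0.5,15],[-1,0.5,45],[-1,0.5,75],[-1,0.5,97],[-1,0.5,110],[-1,0.5,116.5],[-1,0.5,116.5],[-1,0.5,116.5],[-1,0.5,116.5],[-1,0.5,116.5]],"claw":[0.3,0.3,0.3,0.3,0.3,0.3,0.3,0.3,-1,-1]}' ; python3 -m inch '{"twist":[[0,0,0],[0,0,0],[0,0,0],[0,0,0]],"xyz":[[0,0,0],[0,0,0],[0,0,0],[0,0,0]],"claw":[-1,-1,-1,-1]}'; python3 go.py 562.3 195.3 130 90
```

```text
time: 17.9
eef_pos: [0.5439, -0.2906, 0.0094]
ee_rot: [[-0.0, 1.0, 0.002], [1.0, 0.0, -0.001], [-0.001, 0.002, -1.0]]
wrist_force: [-0.6, -0.0, 0.2]
width: 0.0323
grip_force: 0.0
time: 18.23
eef_pos: [0.544, -0.2907, 0.0098]
ee_rot: [[-0.0, 1.0, 0.003], [1.0, 0.0, -0.001], [-0.001, 0.003, -1.0]]
wrist_force: [-1.8, 1.0, 7.1]
width: 0.0264
grip_force: 58.6
pos [ 544.  -290.7    9.8] yaw 90.01 tilt [ 0.0026 -0.0011 -1.    ] t 18.2333 w 0.026449286551563225 F [-1.8  1.   7.1] j [-28.  15.  -3.  72.   0.  62.]
shift [ 485.8   18.8 -120.7] twist z 0.01
```

```bash
python3 -m inch '{"twist":[[0,0,0],[0,0,0],[0,0,0],[0,0,0],[0,0,0],[0,0,0],[0,0,0],[0,0,0],[0,0,0],[0,0,0]],"xyz":[[0,0,-8],[0,0,-28],[0,0,-55],[3,0,-85],[20,1,-112],[50,2,-121],[85,3,-121],[122,5,-121],[160,6,-121],[198,8,-121]],"claw":[-1,-1,-1,-1,-1,-1,-1,-1,-1,-1]}' >/dev/null; python3 -m inch '{"twist":[[0,0,0],[0,0,0],[0,0,0],[0,0,0],[0,0,0],[0,0,0],[0,0,0],[0,0,0],[0,0,0],[0,0,0]],"xyz":[[38,2,0],[76,3,0],[114,4,0],[152,6,0],[185,7,0],[208,9,0],[217,10,0],[217,10,0],[217,10,0],[217,10,0]],"claw":[-1,-1,-1,-1,-1,-1,-1,-1,-1,-1]}'; python3 hand.py 15 0 100 125 w5;  python3 go.py 563.4 195.5 130 90
```

```text
time: 19.9
eef_pos: [0.561, 0.1236, 0.1291]
ee_rot: [[0.001, 1.0, 0.0], [1.0, -0.001, -0.0], [-0.0, 0.0, -1.0]]
wrist_force: [-1.2, -0.5, -0.4]
width: 0.0264
grip_force: 59.1
n 1678 top above TCP 6.0 circle ((558.74853515625, 124.52843475341797), 15.668095588684082) offset tool [ 1.1 -2.2]
tip 305 ((561.7876586914062, 195.5816192626953), 4.9361252784729) shift needed tool xy [71.1  3. ]
pos [561.  123.4 129. ] yaw 89.93 tilt [ 1.e-04 -3.e-04 -1.e+00] t 19.95 w 0.02618339471380113 F [ 0.2  0.  -0.5] j [ 12.   7.   1.  84.  -0. 102.]
shift [72.1  2.3 -1. ] twist z -0.07
```

View pics/w5.png

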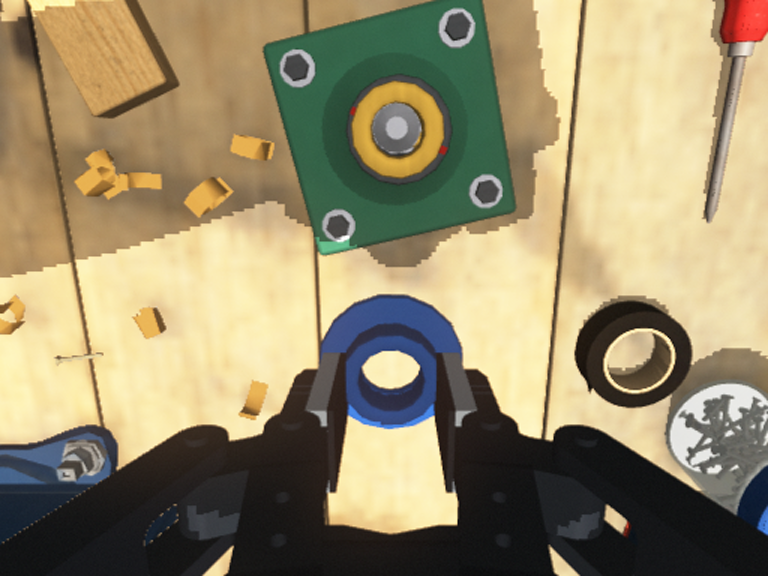

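The blue ring is held level at (391,375), flange down, with the bushing home at (398,129). I'll insert it now.

```bash
python3 -m inch '{"twist":[[0,0,0],[0,0,0],[0,0,0],[0,0,0],[0,0,0],[0,0,0],[0,0,0],[0,0,0],[0,0,0],[0,0,0]],"xyz":[[25,1,0],[50,2,0],[67,2.6,0],[71.2,2.6,0],[71.2,2.6,6],[71.2,2.6,12],[71.2,2.6,17],[71.2,2.6,22],[71.2,2.6,26],[71.2,2.6,26]],"claw":[-1,-1,-1,-1,-1,-1,-1,-1,-1,-1]}' ; python3 -m inch '{"twist":[[0,0,0]],"xyz":[[0,0,0]],"claw":[-1]}'
```

```text
time: 20.78
eef_pos: [0.563, 0.1952, 0.1015]
ee_rot: [[0.0, 1.0, -0.002], [1.0, -0.0, -0.001], [-0.001, -0.002, -1.0]]
wrist_force: [-0.3, 0.7, -1.1]
width: 0.0263
grip_force: 59.1
time: 20.87
eef_pos: [0.5634, 0.1956, 0.1025]
ee_rot: [[0.0, 1.0, -0.0], [1.0, -0.0, -0.0], [-0.0, -0.0, -1.0]]
wrist_force: [-0.6, -0.0, -0.2]
width: 0.0263
grip_force: 59.1
```

```bash
python3 -m inch '{"twist":[[0,0,0],[0,0,0],[0,0,0],[0,0,0],[0,0,0],[0,0,0],[0,0,0]],"xyz":[[0,0,3],[0,0,6],[0,0,8],[0,0,10],[0,0,11.5],[0,0,11.5],[0,0,11.5]],"claw":[-1,-1,-1,-1,-1,-1,-1]}'
```

```text
time: 21.45
eef_pos: [0.5634, 0.196, 0.0912]
ee_rot: [[-0.0, 1.0, -0.0], [1.0, 0.0, -0.0], [-0.0, -0.0, -1.0]]
wrist_force: [-0.0, -0.8, -1.6]
width: 0.0262
grip_force: 59.1
```

```bash
python3 -m inch '{"twist":[[0,0,0],[0,0,0],[0,0,0],[0,0,0]],"xyz":[[0,0,0.7],[0,0,1.3],[0,0,1.3],[0,0,1.3]],"claw":[-1,-1,-1,-1]}'
```

```text
time: 21.78
eef_pos: [0.5635, 0.196, 0.09]
ee_rot: [[-0.0, 1.0, -0.0], [1.0, 0.0, 0.0], [0.0, -0.0, -1.0]]
wrist_force: [0.2, -0.3, -1.4]
width: 0.0262
grip_force: 59.1
```

```bash
python3 -m inch '{"twist":[[0,0,0],[0,0,0],[0,0,0],[0,0,0]],"xyz":[[0,0,0.5],[0,0,1],[0,0,1],[0,0,1]],"claw":[-1,-1,-1,-1]}'
```

```text
time: 22.12
eef_pos: [0.5637, 0.196, 0.0897]
ee_rot: [[-0.0, 1.0, 0.001], [1.0, 0.0, 0.0], [0.0, 0.001, -1.0]]
wrist_force: [-2.2, 0.2, 5.7]
width: 0.0266
grip_force: 59.8
```

Seated with a light contact force. I'll release, lift clear and check.

```bash
python3 -m inch '{"twist":[[0,0,0],[0,0,0],[0,0,0],[0,0,0],[0,0,0],[0,0,0],[0,0,0],[0,0,0],[0,0,0],[0,0,0]],"xyz":[[0,0,-0.8],[0,0,-0.8],[0,0,-0.8],[0,0,-4],[0,0,-12],[0,0,-25],[0,0,-40],[0,0,-60],[0,0,-75],[0,0,-75]],"claw":[0.3,0.3,0.3,0.3,0.3,0.3,0.3,0.3,0.3,0.3]}'
python3 -m inch '{"twist":[[0,0,0],[0,0,0],[0,0,0],[0,0,0]],"xyz":[[-25,0,0],[-45,0,0],[-50,0,0],[-50,0,0]],"claw":[0.3,0.3,0.3,0.3]}' >/dev/null
python3 - <<'E'
from h import *
w=camera("wrist"); b=camera("side"); W=cloud(w); d=np.hypot(W[...,0]-.5625,W[...,1]-.1955)
for r0,r1,a,b2 in((.011,.013,.055,.1),(.0175,.021,.055,.1)):
    z=W[(d>r0)&(d<r1)&(W[...,2]>a)&(W[...,2]<b2)][:,2]; print(len(z),np.percentile(z,[10,50,90]).round(4))
save(b,"side1",(170,110,290,200),6)
E
```

```text
time: 22.95
eef_pos: [0.5648, 0.1964, 0.169]
ee_rot: [[-0.0, 1.0, 0.006], [1.0, 0.0, 0.002], [0.002, 0.006, -1.0]]
wrist_force: [0.4, 0.2, 1.0]
width: 0.0556
grip_force: 0.0
415 [0.0946 0.0955 0.0963]
1035 [0.0836 0.0845 0.0853]
```

View pics/side1.png

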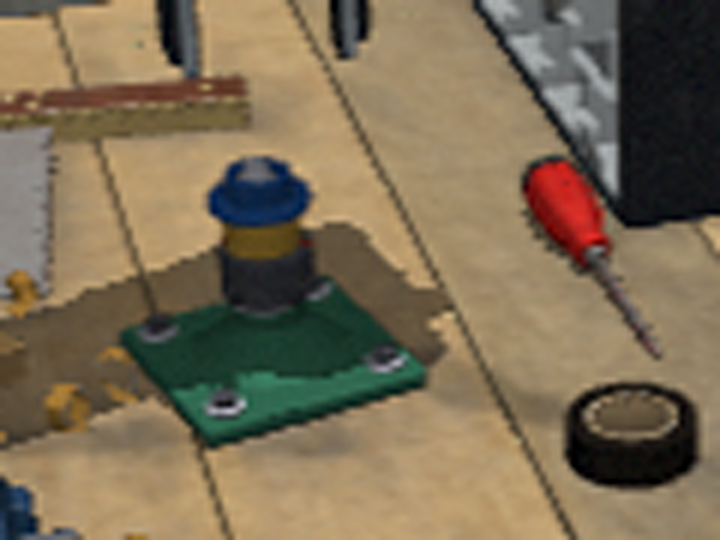

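The side view shows collar, bushing and blue ring stacked flat at (262,235). Hub top reads 95.5 mm (96 nominal) and flange top 84.5 mm (85 nominal), and the gripper is clear.

```bash
python3 -c "from station import finish_job; print(finish_job())"
```

```text
the job is handed in; nothing more can be done
None
```

The collar (slot over the pin), the bushing and the end ring (flange down) are all home on the arbor, in that order, and the job was handed in at about 23 s of the 72 s allowed; no verdict came back.

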